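# Turn a stamped mounting plate over on the turnover ramp

### The arm

A 6-joint arm with a two-finger parallel gripper is mounted at the origin on the work surface. World frame = base frame: x ahead of the robot, y to its left, z up, the work surface at z = 0. Lengths are in m, angles in rad, forces in N, time in s.
With the tool pointing down it reaches from about 0.3 to 1 m from the base axis. Payload 5.1 kg.
Tool frame: the origin (TCP) lies midway between the tips of the shut fingers; the grasp point (between the pads) lies 19 mm behind it; z points along the fingers, y is the line along which they close (so a half turn about z gives the same grasp; the last joint's range is limited). The gripper opens to 95 mm and grips with 3 to 60 N. Pads are 20 mm wide; open, the fingers measure 119 mm over their backs; the gripper's body (75 mm by 180 mm) begins 59 mm behind the grasp point.
Start: joints at [1.127, 0.124, 1.65, -0, 1.367, -0.083], TCP at [0.229, 0.608, 0.215] pointing down, gripper open.
Joint ranges: [-2.61, 2.61], [-1.02, 2.33], [0.03, 2.71], [-1.35, 4.49], [0.32, 2.68], [-2.91, 2.91]. Speed limits (rad/s): [2.57, 2.57, 3.14, 3.14, 3.14, 3.14].

### API

Orientations are given as [roll, pitch, yaw] about the fixed x, y, z axes, in that order (R = Rz(yaw) Ry(pitch) Rx(roll)).
In Python, from station import sensors, imaging, job gives the robot as it stands.
- The arm moves only by the shell command python3 -m handwheel 'ROWS' [FORCE]. ROWS is JSON, a list of rows, each a list of 7 numbers: the closure in counts, from 0 (fully open) to 255 (shut), then the shift along the tool's x, y, z in m, then the turn, a rotation vector about the tool's x, y, z in degrees. In form: [[fingers, x, y, z, rx, ry, rz], ...]. A call has 1 to 10 rows; each row is the pose to reach, as a shift and turn from the pose commanded when the call began, along the tool's axes at that moment; what a row does not reach only later rows make up. A row lasts 1/8 s, in which the tool goes at most 62.5 mm and 10.7 degrees, less where a joint would pass 70% of its speed; a pose out of reach is approached as far as the arm can. A call with a gripper value outside its range is refused whole. The fingers move at their own pace and stop on an object; FORCE is the grip in N (left out, the last holds). Time passes only in rows, so rows that repeat a pose let the fingers close. It gives the time, the measured TCP pose, the force, the opening and the grip force at its end, in the units of the state.
- sensors.observe(): the state, without advancing time (a new reading comes with each control period).
- imaging.capture(name): name is "scene" or "top" or "wrist"; returns a dict with "img" (420x560x3 uint8, red, green, blue), "z_map" (420x560 float32, m along the optical axis (not along the pixel's ray), 0 where there is no reading), "K" (3x3 intrinsics, pixels), "extrinsics" (4x4, takes a point from world to camera coordinates); the wrist camera has in their place "hand_eye" (4x4, takes a point from camera to tool coordinates, whose origin is the TCP and whose axes are the flange's). Camera axes: x right, y down, z forward; pixel columns grow to the right and rows downward; lengths in m; the calibration is good to about 2 mm. A picture is of the moment at which its call begins: read the wrist's pose just before it.
- job.hand_in(): hands the job in; it is judged then, once.
The state is a dict: "time_s": time; "q": joint angles; "qvel": joint speeds; "tau": joint torques, N m; "position": TCP position; "ee_rot": TCP orientation; "wrist_force": force on the tool from outside, world axes, zero at the start; "ft_torque": the same for the moment, N m; "width": finger opening in m; "grasp_force": force on a finger pad.
Only numpy, scipy, OpenCV 4.12 (cv2) and the standard library are available. Lean on these libraries where they do the work, as an engineer would, in place of code of your own. Each camera call takes 0.05 s, during which the arm holds its last target. There are 200 camera calls.

### The job

The steel plate lies on the deck of the turnover stand with its blue-dyed face up. Without picking it up and without pressing hard, slide it out over the deck's edge so that it slips down the steep ramp and stands on edge leaning there, then tip it over so that it ends flat in the catch tray with the blue face down. Leave the tape roll, the jar and the screwdriver where they are.

Things in the scene. Friction and masses are not known exactly. Their poses are not given: they have to be found in the camera images.
- stand: Fixed stand of sheet metal and plywood, 380 mm long, 88 mm wide, in one straight line: deck, ramp, groove, catch tray. Origin at table height, straight below the middle of the deck's front edge; x points from deck to tray (down the ramp), z up. All x and heights given here are from this origin and the table. Nothing on it moves.
- deck_edge (a point): Middle of the deck's open front edge (x = 0), on its top surface, 85 mm high. The deck is a smooth level aluminium shelf, x = -140 to 0 mm, between two blue rails 60 mm apart inside; rails and back stop stand 10 mm above the deck, 4 mm above the lying plate, so the plate can hardly be gripped or pushed from behind, but it can be dragged by light pressure on its top face.
- back_stop (a point): Middle of the blue back stop's inner face, at deck height, x = -140 mm.
- groove (a point): Middle of the groove's floor, x = 47 mm, 5 mm high. The ramp (65 degrees steep, 70 mm wide) runs from the deck's edge to x = 37 mm. The groove at its foot (x = 37 to 57 mm, 8 mm deep below the tray's floor) catches the plate's lower edge: the plate then leans on the ramp, its upper edge 20 to 30 mm above the deck. Pushed there along +x past upright, it falls into the tray.
- tray (a point): Middle of the catch tray's level grey floor, x = 140 mm, 13 mm high. The floor runs from x = 57 to 224 mm, 76 mm wide inside; blue walls 26 mm high.
- plate: Steel plate, 120 x 56 x 6 mm, 0.17 to 0.34 kg, a slot near each end; slippery on the stand, not under fingertips: a press of 10 N drags it. Origin at the centre of its bare face; x along its length (to the ramp at the start), z towards the blue-dyed face (up at the start). Starts within 6 mm of the back stop. Tips when half of it overhangs; pressed near its rear end it stays level until let go.
- tape: Loose roll of green tape lying flat on the table beside the stand, 90 mm across, 24 mm high, origin at the centre of its underside. To be left alone.
- jar: Loose amber glass jar with white cap standing on the table on the other side of the stand, 52 mm across, 55 mm high, origin at the centre of its underside. To be left alone.
- driver: Loose screwdriver, 190 mm long, lying on the table beside the tray, on its +y side; origin under its middle, x along it towards its tip. To be left alone.
There are look-alikes about, which are no part of the job. There is more than one size of the plate; the job needs the middle-sized.

How it is judged:
On the way:
1. the plate stands on its lower edge at the foot of the ramp, leaning back against the ramp (40 to 77 degrees steep) (angle between plate's own z axis and vertical between 0.7 and 1.35 rad and height (world z) of plate below 0.072 m and x of plate in the frame of stand between -0.01 and 0.045 m and contact force between plate and stand above 0.3 N), for 0.2 s.
At the end, for the whole second after the job is handed in: The plate lies flat on the tray's floor (within 7 degrees), blue face down, its centre 85 to 170 mm along the stand from the deck's edge and within 20 mm of the tray's middle line, at rest and released (angle between plate's own z axis and vertical above 3.02 rad and x of plate in the frame of stand between 0.085 and 0.17 m and y of plate in the frame of stand between -0.02 and 0.02 m and height (world z) of plate below 0.023 m and linear speed of plate below 0.02 m/s and contact force between plate and the arm below 0.1 N and contact force between plate and the fingers below 0.1 N); the robot touches nothing.
It fails at once if the robot presses on the plate with more than 25 N (contact force between plate and the fingers above 25 N or contact force between plate and the arm above 25 N).
It fails at once if the plate is picked up (its centre rises more than 30 mm above the deck) (height (world z) of plate above 0.115 m).
It fails at once if the tape roll, the jar or the screwdriver is moved by more than 15 mm (distance of any of tape, jar, driver from where it was at the start of the episode above 0.015 m).
It also fails if it takes over 53 s, if anything falls off the work surface, if the arm or the gripper's body presses on something with over 40 N, if the wrist force passes 120 N, or if a joint passes its speed limit or range.

## Working session

There is one attempt and no reset: what is moved stays moved. The work goes in short steps, Python scripts to look and compute and a shell command to move; the robot and the scene stay as the last step left them, time stands still between calls to the robot, and variables do not carry over. Pictures are saved under pics/ and viewed, at most 10 in all, crops included, and the job is handed in when it is done.

```bash
mkdir -p pics; cat > h.py <<'E'
import numpy as np, cv2
from station import sensors, imaging, job
def cap(n):
    s=sensors.observe(); c=imaging.capture(n); c['s']=s; return c
def save(c,f): cv2.imwrite('pics/'+f,c['img'][:,:,::-1])
def pts(c):
    K=c['K'];z=c['z_map'];v,u=np.indices(z.shape)
    P=np.stack([(u-K[0,2])/K[0,0]*z,(v-K[1,2])/K[1,1]*z,z],-1)
    T=np.linalg.inv(c['extrinsics'])
    return P@T[:3,:3].T+T[:3,3]
E
python3 - <<'E'
from h import *
a=cap('top');b=cap('scene');save(a,'top.png');save(b,'scene.png')
np.savez('s.npz',t=pts(a),ti=a['img'],s=pts(b),si=b['img'])
s=a['s'];print(s['position'],s['ee_rot'],s['wrist_force'],s['width'],s['time_s'])
E
```

```text
[0.22924911 0.6075624  0.21340443] [-3.13959594e+00 -1.24816598e-04  2.78079720e+00] [0.03549593 0.25334056 0.57892303] 0.09509468421561254 0.0
```

View pics/top.png

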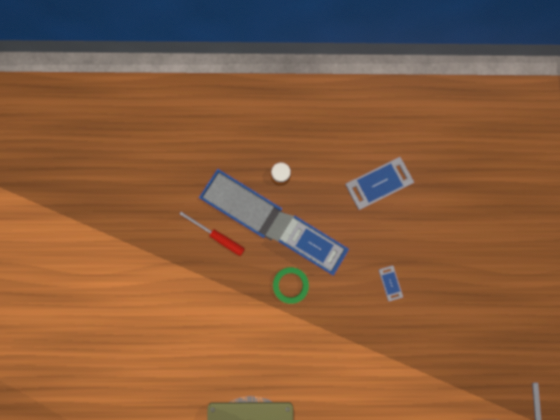

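View pics/scene.png

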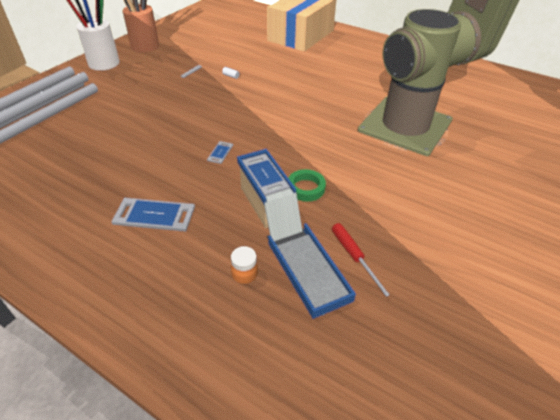

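The top view shows the stand running from the deck and plate at about (315,246) to the tray at about (240,203). The jar is at (281,172), the tape at (291,286) and the driver at (212,233). The two look-alike plates lie on the table at (380,184) and (391,284).

```bash
python3 - <<'E'
from h import *
d=np.load('s.npz');u,v=np.indices((420,560))[::-1]
hsv=cv2.cvtColor(d['ti'],cv2.COLOR_RGB2HSV);P=d['t']
roi=(u>190)&(u<360)&(v>160)&(v<280)
H,S,V=hsv[...,0],hsv[...,1],hsv[...,2]
blue=roi&(H>100)&(H<130)&(S>110)
z=P[...,2]
st=roi&(z>0.008)&((H>90)|(S<90))&(z<.2)&~((u<292)&(v<186)&(u>268))
print(np.histogram(z[blue],bins=np.arange(-.005,.13,.01)))
def rect(m,n):
    p=P[m][:,:2].astype(np.float32); r=cv2.minAreaRect(p*1000); print(n,m.sum(),r,'z',np.median(P[m][:,2])); return r
nb,l,s_,c=cv2.connectedComponentsWithStats(blue.astype(np.uint8))
for i in range(1,nb):
    if s_[i,4]>15: rect(l==i,('blue',s_[i].tolist(),c[i].round(1).tolist()))
rect(st&(z>.015),'stand')
g=(H>45)&(H<85)&(S>100)&(v>260)&(v<310)&(u>260)&(u<320);rect(g,'tape')
w=(u>268)&(u<294)&(v>158)&(v<186)&(S<90);rect(w,'jar')
r=((H<4)|(H>174))&(S>180)&(u>200)&(u<250)&(v>220)&(v<260);rect(r,'driver')
E
```

```text
(array([  0,   3,  37, 147,   0,   0,   0,   0,   0, 594, 106,   0,   0]), array([-0.005,  0.005,  0.015,  0.025,  0.035,  0.045,  0.055,  0.065,
        0.075,  0.085,  0.095,  0.105,  0.115,  0.125]))
('blue', [201, 170, 59, 31, 105], [223.2, 184.2]) 105 ((601.714111328125, 54.919960021972656), (127.14035034179688, 83.01016235351562), 58.68107986450195) z 0.02631654363851199
('blue', [210, 203, 20, 13, 20], [219.5, 209.0]) 20 ((568.5537109375, 79.44648742675781), (57.23699188232422, 2.009300708770752), 58.36391067504883) z 0.026050917523501527
('blue', [297, 230, 35, 32, 567], [314.0, 245.2]) 567 ((448.8001403808594, -121.59056091308594), (78.51805877685547, 138.9219970703125), 41.45709991455078) z 0.09189010899754657
('blue', [329, 247, 18, 27, 82], [338.7, 260.6]) 82 ((440.76129150390625, -205.63671875), (10.926532745361328, 66.9540023803711), 58.66699981689453) z 0.09561268095963227
stand 3276 ((510.5284729003906, -35.94384765625), (380.5535888671875, 148.4129638671875), 58.49409484863281) z 0.08798051923596917
tape 504 ((381.70904541015625, -88.52759552001953), (104.95418548583984, 85.39014434814453), 80.8119888305664) z 0.024498683925489373
jar 316 ((666.0593872070312, -74.71710205078125), (49.96977996826172, 62.138671875), 87.72140502929688) z 0.05493357218167233
driver 260 ((466.8237609863281, 30.951187133789062), (163.18841552734375, 18.88506507873535), 58.541542053222656) z 0.024795085636895697
```

```bash
python3 - <<'E'
from h import *
d=np.load('s.npz');u,v=np.indices((420,560))[::-1]
hsv=cv2.cvtColor(d['ti'],cv2.COLOR_RGB2HSV);P=d['t'];H,S,V=hsv[...,0],hsv[...,1],hsv[...,2];z=P[...,2]
a=np.radians(58.6);e=np.array([np.cos(a),np.sin(a)]);n=np.array([-e[1],e[0]]);o=np.array([.5105,-.036])
s=(P[...,:2]-o)@e;t=(P[...,:2]-o)@n
near=(abs(s)<.25)&(abs(t)<.07)
def pr(m,nm): print(nm,m.sum(),'s',np.percentile(s[m],[1,5,50,95,99]).round(4),'t',np.percentile(t[m],[1,5,50,95,99]).round(4),'z',np.median(z[m]).round(4))
pr(near&(z>.075),'deckall'); pr(near&(z>.0935)&(H>100)&(H<130)&(S>110),'railtops')
pl=near&(z>.086)&(z<.0935); pr(pl&(abs(t)<.026),'plate')
pr(pl&(H>100)&(H<130)&(S>110)&(abs(t)<.025),'dye')
pr(near&(z>.010)&(z<.017)&(s>0.03)&(S<90),'trayfloor')
pr(near&(z>.022)&(z<.03)&(s>.03)&(H>100)&(H<130),'traywall')
# slope per row of yaw: rail outer edges by s-bin
m=near&(z>.075)&(s<-.06)
for q in np.arange(-.19,-.06,.02):
    k=m&(abs(s-q-.01)<.01); print(q+.01,np.percentile(t[k],[2,98]).round(4))
# scene view
P=d['s'];z=P[...,2];s=(P[...,:2]-o)@e;t=(P[...,:2]-o)@n;near=(abs(s)<.25)&(abs(t)<.07)
hsv=cv2.cvtColor(d['si'],cv2.COLOR_RGB2HSV);H,S,V=hsv[...,0],hsv[...,1],hsv[...,2]
pr(near&(z>.075),'S deckall');pl=near&(z>.086)&(z<.0935); pr(pl&(abs(t)<.026),'S plate')
pr(pl&(H>100)&(H<130)&(S>110)&(abs(t)<.025),'S dye');pr(near&(z>.022)&(z<.03)&(s>.03)&(H>100)&(H<130),'S traywall')
E
```

```text
deckall 3047 s [-0.1875 -0.1796 -0.0768 -0.0472 -0.0381] t [-0.0639 -0.0597 -0.0114  0.0629  0.0629] z 0.0937
railtops 318 s [-0.1861 -0.1851 -0.1101 -0.0472 -0.0472] t [-0.0619 -0.0611 -0.009   0.0629  0.0629] z 0.096
plate 530 s [-0.1816 -0.1744 -0.1135 -0.0514 -0.0417] t [-0.0256 -0.0246 -0.012   0.0001  0.0067] z 0.0911
dye 198 s [-0.1794 -0.148  -0.1162 -0.0852 -0.0818] t [-0.0247 -0.0241 -0.0161 -0.0074  0.0041] z 0.0915
trayfloor 1700 s [0.0316 0.0376 0.108  0.1778 0.184 ] t [-0.068  -0.0649 -0.0298  0.0046  0.0684] z 0.0134
traywall 271 s [0.0315 0.0399 0.1351 0.1884 0.1898] t [-0.0698 -0.0694  0.0081  0.0132  0.0136] z 0.0261
-0.18 [-0.063   0.0067]
-0.16 [-0.063   0.0064]
-0.14 [-0.0634  0.0066]
-0.12000000000000004 [-0.0636  0.0064]
-0.10000000000000005 [-0.0633  0.0061]
-0.08000000000000006 [-0.0638  0.0058]
-0.06000000000000006 [-0.0636  0.0061]
S deckall 1974 s [-0.1864 -0.1798 -0.0991 -0.0372 -0.0344] t [-0.0696 -0.069  -0.0353 -0.0018  0.0015] z 0.0908
S plate 477 s [-0.1805 -0.1767 -0.1081 -0.0479 -0.0391] t [-0.0258 -0.0247 -0.0134 -0.0025  0.0004] z 0.091
S dye 175 s [-0.1805 -0.1785 -0.1142 -0.0806 -0.0391] t [-0.0247 -0.0239 -0.0167 -0.0024  0.0002] z 0.0915
S traywall 388 s [0.0341 0.0473 0.1628 0.1912 0.1916] t [-0.0681 -0.0608  0.0035  0.0082  0.009 ] z 0.0257
```

```bash
cat >> h.py <<'E'
from scipy.spatial.transform import Rotation as Ro
A=np.radians(58.5);e=np.array([np.cos(A),np.sin(A)]);n=np.array([-e[1],e[0]])
O=np.array([.5105,-.036])-.04*e-.0284*n
def stand(p): p=np.asarray(p);q=p[...,:2]-O;return np.stack([q@e,q@n,p[...,2]],-1)
def world(x,y,z): return np.r_[O+x*e+y*n,z]
def delta(x,y,z):
    s=sensors.observe();R=Ro.from_euler('xyz',s['ee_rot'])
    T=Ro.from_matrix(np.c_[np.r_[e,0],-np.r_[n,0],[0,0,-1]])
    return (R.inv().apply(world(x,y,z)-s['position'])).round(4),np.degrees((R.inv()*T).as_rotvec()).round(2)
def st():
    s=sensors.observe();print(s['time_s'],'stand',stand(s['position']).round(4),'rot',np.degrees(s['ee_rot']).round(2),'F',s['wrist_force'].round(2),'w',round(s['width'],4))
E
python3 -c "
from h import *
print(O,delta(-.11,0,.2))"
```

```text
[ 0.51381504 -0.08494457] (array([-0.4901, -0.6555,  0.0147]), array([-9.0000e-02,  9.0000e-02,  1.0083e+02]))
```

```bash
python3 -m handwheel '[[255,-0.05,-0.065,0,0,0,10],[255,-0.1,-0.13,0,0,0,20],[255,-0.145,-0.195,0,0,0,30],[255,-0.19,-0.26,0,0,0,40],[255,-0.24,-0.32,0,0,0,50],[255,-0.29,-0.38,0,0,0,60],[255,-0.34,-0.45,0,0,0,70],[255,-0.38,-0.51,0,0,0,80],[255,-0.43,-0.57,0,0,0,90],[255,-0.47,-0.63,0.01,0,0,100]]' 10; python3 -c "
from h import *
st();print(delta(-.11,0,.2))"
```

```text
time_s: 1.35
position: [0.4039, 0.0061, 0.212]
ee_rot: [3.141, -0.001, 1.03]
wrist_force: [0.6, 0.4, 0.3]
width: 0.0021
grasp_force: 0.0
1.35 stand [0.0202 0.1413 0.212 ] rot [ 1.7994e+02 -4.0000e-02  5.8990e+01] F [0.56 0.37 0.27] w 0.0021
(array([-0.1314,  0.1402,  0.012 ]), array([ 0.06, -0.04,  0.49]))
```

```bash
python3 -m handwheel '[[255,-0.04,0.04,0,0,0,0.5],[255,-0.08,0.085,0,0,0,0.5],[255,-0.12,0.13,0.01,0,0,0.5],[255,-0.131,0.14,0.012,0,0,0.5],[255,-0.131,0.14,0.012,0,0,0.5]]'; python3 - <<'E'
from h import *
st()
c=cap('wrist');save(c,'w1.png');s=c['s']
K=c['K'];z=c['z_map'];v,u=np.indices(z.shape)
P=np.stack([(u-K[0,2])/K[0,0]*z,(v-K[1,2])/K[1,1]*z,z],-1);h=c['hand_eye']
P=P@h[:3,:3].T+h[:3,3];R=Ro.from_euler('xyz',s['ee_rot']).as_matrix()
P=stand(P@R.T+s['position'])
np.savez('w1.npz',P=P,i=c['img'])
X,Y,Z=P[...,0],P[...,1],P[...,2]
m=(Z>.087)&(Z<.0935)&(abs(Y)<.029)&(X<0.01);print(m.sum(),np.percentile(X[m],[1,50,99]).round(4),np.percentile(Y[m],[1,50,99]).round(4),np.median(Z[m]))
hsv=cv2.cvtColor(c['img'],cv2.COLOR_RGB2HSV)
r=(Z>.0935)&(Z<.099)&(abs(Y)<.06);print('rails',np.percentile(Y[r],[1,99]).round(4),np.percentile(X[r],[1,99]).round(4),Z[r].mean())
# slot: deck seen through the plate
q=(Z>.08)&(Z<.0875)&(abs(Y)<.02)&(X<0)&(X>-.138)
for x in np.arange(-.14,.004,.004):
    k=(abs(X-x)<.002)&(abs(Y)<.008)&(Z>.07); print(round(x,3),k.sum(),np.median(Z[k]).round(4) if k.any() else '',end=' | ')
E
```

```text
time_s: 1.98
position: [0.4569, -0.1762, 0.1991]
ee_rot: [-3.14, -0.0, 1.025]
wrist_force: [-0.2, 0.1, 0.3]
width: 0.0004
grasp_force: 0.0
1.975 stand [-0.1075  0.0009  0.1991] rot [-1.7988e+02 -2.0000e-02  5.8740e+01] F [-0.2   0.14  0.29] w 0.0004
7988 [-0.1372 -0.0703 -0.0143] [-0.0285 -0.0011  0.0274] 0.09022684973838019
rails [-0.0389  0.0325] [-0.1457  0.001 ] 0.0942544604650404
-0.14 1 0.0942 | -0.136 36 0.0848 | -0.132 66 0.09 | -0.128 104 0.0893 | -0.124 67 0.0839 | -0.12 51 0.0841 | -0.116 94 0.0906 | -0.112 127 0.0909 | -0.108 92 0.0906 | -0.104 89 0.0905 | -0.1 108 0.0906 | -0.096 863 0.2196 | -0.092 75 0.0906 | -0.088 546 0.3002 | -0.084 1615 0.3006 | -0.08 6197 0.3177 | -0.076 1079 0.2994 | -0.072 2064 0.2931 | -0.068 85 0.0903 | -0.064 92 0.0903 | -0.06 79 0.0906 | -0.056 95 0.0902 | -0.052 95 0.0904 | -0.048 76 0.0902 | -0.044 94 0.0904 | -0.04 95 0.0903 | -0.036 94 0.0902 | -0.032 1051 0.3683 | -0.028 95 0.084 | -0.024 81 0.0843 | -0.02 109 0.0895 | -0.016 96 0.09 | -0.012 76 0.0841 | -0.008 97 0.0841 | -0.004 97 0.0842 | 0.0 103 0.0839 |
```

View pics/w1.png

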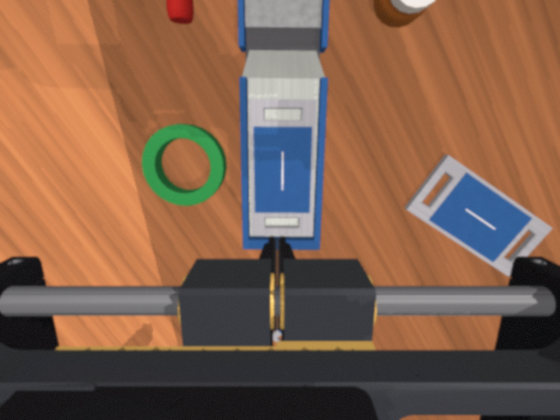

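The wrist view shows the plate between the rails at about (282,168), with its rear slot at (282,222). The plate spans x = -134 to -14 mm. I'll press just in front of the rear slot.

```bash
python3 -m handwheel '[[255,0,0,0.05,0,0,0.2],[255,0,0,0.09,0,0,0.2],[255,0,0,0.1,0,0,0.2],[255,0,0,0.101,0,0,0.2],[255,0,0,0.101,0,0,0.2]]'; python3 -c "
from h import *
st()"
```

```text
time_s: 2.65
position: [0.4587, -0.1762, 0.1011]
ee_rot: [3.138, -0.0, 1.024]
wrist_force: [-0.5, 0.9, 0.3]
width: 0.0004
grasp_force: 0.0
2.65 stand [-0.1066 -0.0007  0.1011] rot [ 1.798e+02 -2.000e-02  5.867e+01] F [-0.46  0.94  0.33] w 0.0004
```

```bash
python3 -m handwheel '[[255,0,0,0.002,0,0,0],[255,0,0,0.004,0,0,0],[255,0,0,0.005,0,0,0]]'; python3 -c "
from h import *
st()"
```

```text
time_s: 3.02
position: [0.4574, -0.1761, 0.094]
ee_rot: [3.141, -0.0, 1.023]
wrist_force: [0.3, -0.5, 0.6]
width: 0.0005
grasp_force: 0.0
3.025 stand [-0.1072  0.0005  0.094 ] rot [179.99  -0.    58.62] F [ 0.32 -0.51  0.59] w 0.0005
```

```bash
python3 -m handwheel '[[255,0,0,0.001,0,0,0],[255,0,0,0.002,0,0,0],[255,0,0,0.002,0,0,0]]'; python3 -m handwheel '[[255,0,0,0.001,0,0,0],[255,0,0,0.001,0,0,0]]'
```

```text
time_s: 3.4
position: [0.4572, -0.1759, 0.0917]
ee_rot: [-3.141, 0.0, 1.023]
wrist_force: [0.3, -0.8, 0.7]
width: 0.0009
grasp_force: 0.0
time_s: 3.65
position: [0.4575, -0.1761, 0.0913]
ee_rot: [3.141, 0.0, 1.023]
wrist_force: [-0.7, -0.3, 3.3]
width: 0.0002
grasp_force: 1.5
```

Contact. Stepping in finer increments now.

```bash
python3 -m handwheel '[[255,0,0,0.0005,0,0,0],[255,0,0,0.0005,0,0,0]]'; python3 -m handwheel '[[255,0,0,0.0005,0,0,0],[255,0,0,0.0005,0,0,0]]'
```

```text
time_s: 3.9
position: [0.4576, -0.1761, 0.0912]
ee_rot: [3.141, 0.0, 1.023]
wrist_force: [-1.8, 1.2, 6.3]
width: 0.0005
grasp_force: 3.0
time_s: 4.15
position: [0.4577, -0.1762, 0.0912]
ee_rot: [3.141, 0.0, 1.023]
wrist_force: [-2.7, 1.5, 9.2]
width: -0.0001
grasp_force: 4.0
```

```bash
python3 -m handwheel '[[255,0.002,0,0.0003,0,0,0],[255,0.006,0,0.0003,0,0,0],[255,0.01,0,0.0003,0,0,0],[255,0.015,0,0.0003,0,0,0]]'; python3 -c "
from h import *
st()"
```

```text
time_s: 4.65
position: [0.4663, -0.1645, 0.0913]
ee_rot: [3.138, 0.001, 1.023]
wrist_force: [-2.1, -2.4, 6.0]
width: 0.0007
grasp_force: 3.1
4.65 stand [-0.0927 -0.0011  0.0913] rot [1.7978e+02 8.0000e-02 5.8630e+01] F [-2.09 -2.36  6.03] w 0.0007
```

```bash
cat >> h.py <<'E'
def wp():
    c=cap('wrist');s=c['s'];K=c['K'];z=c['z_map'];v,u=np.indices(z.shape)
    P=np.stack([(u-K[0,2])/K[0,0]*z,(v-K[1,2])/K[1,1]*z,z],-1);h=c['hand_eye']
    P=P@h[:3,:3].T+h[:3,3];P[z==0]=-9
    return c,stand(P@Ro.from_euler('xyz',s['ee_rot']).as_matrix().T+s['position'])
def front():
    c,P=wp();X,Y,Z=P[...,0],P[...,1],P[...,2]
    m=(Z>.0875)&(Z<.0935)&(abs(Y)<.02)&(X<.12)&(X>-.08);print('front',np.percentile(X[m],[50,98,99.5]).round(4),m.sum(),'Y',np.percentile(Y[m],[1,99]).round(3))
E
python3 -m handwheel '[[255,0.004,0,0.0004,0,0,0],[255,0.009,0,0.0004,0,0,0],[255,0.014,0,0.0004,0,0,0],[255,0.02,0,0.0004,0,0,0]]'; python3 -c "
from h import *
st();front()"
```

```text
time_s: 5.15
position: [0.477, -0.1476, 0.0913]
ee_rot: [3.137, 0.001, 1.023]
wrist_force: [-2.4, -2.9, 7.2]
width: 0.0002
grasp_force: 3.8
5.15 stand [-0.0727 -0.0013  0.0913] rot [1.7975e+02 8.0000e-02 5.8640e+01] F [-2.35 -2.88  7.21] w 0.0002
front [-0.0235  0.019   0.0199] 11196 Y [-0.02  0.02]
```

```bash
python3 -m handwheel '[[255,0.005,0,0.0003,0,0,0],[255,0.01,0,0.0003,0,0,0],[255,0.016,0,0.0003,0,0,0],[255,0.022,0,0.0003,0,0,0],[255,0.028,0,0.0003,0,0,0],[255,0.034,0,0.0003,0,0,0]]'; python3 -c "
from h import *
st();front()"
```

```text
time_s: 5.95
position: [0.4949, -0.1185, 0.0912]
ee_rot: [3.137, 0.001, 1.024]
wrist_force: [-1.8, -4.5, 8.2]
width: 0.0002
grasp_force: 4.3
5.95 stand [-0.0385 -0.0015  0.0912] rot [1.7972e+02 7.0000e-02 5.8640e+01] F [-1.77 -4.45  8.23] w 0.0002
front [0.0107 0.0531 0.0541] 11204 Y [-0.02  0.02]
```

```bash
python3 -m handwheel '[[255,0.006,0,0.0002,0,0,0],[255,0.012,0,0.0002,0,0,0],[255,0.017,0,0.0002,0,0,0],[255,0.02,0,0.0002,0,0,0],[255,0.02,0,0.0002,0,0,0]]'; python3 -c "
from h import *
st();front()"
```

```text
time_s: 6.62
position: [0.5056, -0.1012, 0.0913]
ee_rot: [3.136, 0.0, 1.024]
wrist_force: [-1.6, -2.4, 8.5]
width: 0.0006
grasp_force: 4.5
6.625 stand [-0.0182 -0.0015  0.0913] rot [1.797e+02 2.000e-02 5.865e+01] F [-1.64 -2.4   8.53] w 0.0006
front [0.031  0.0735 0.0744] 11186 Y [-0.02  0.02]
```

```bash
python3 -m handwheel '[[255,0,0,-0.05,0,0,0],[255,0,0,-0.1,0,0,0],[255,-0.02,0,-0.11,0,0,0],[255,-0.06,0,-0.11,0,0,0],[255,-0.06,0,-0.11,0,0,0],[255,-0.06,0,-0.11,0,0,0]]'; python3 - <<'E'
from h import *
st();c=cap('scene');save(c,'s2.png')
P=stand(pts(c));X,Y,Z=P[...,0],P[...,1],P[...,2]
m=(abs(Y)<.02)&(X>-.03)&(X<.06)&(Z<.13)
for z in np.arange(.01,.13,.01):
    k=m&(abs(Z-z)<.005);print(round(z,3),k.sum(),np.median(X[k]).round(4) if k.any() else '')
E
```

```text
time_s: 7.42
position: [0.4724, -0.151, 0.1983]
ee_rot: [-3.141, -0.0, 1.023]
wrist_force: [-0.1, -0.4, 0.1]
width: 0.0005
grasp_force: 0.0
7.425 stand [-0.078   0.0008  0.1983] rot [-1.7998e+02 -2.0000e-02  5.8600e+01] F [-0.07 -0.41  0.09] w 0.0005
0.01 153 0.0455
0.02 41 0.0403
0.03 95 0.0365
0.04 86 0.0316
0.05 95 0.0265
0.06 98 0.0211
0.07 97 0.0161
0.08 121 0.0097
0.09 123 0.0047
0.1 83 0.0003
0.11 86 -0.0063
0.12 0
```

View pics/s2.png

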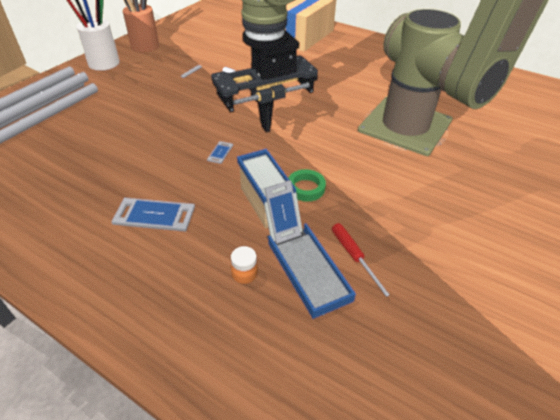

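The plate is leaning on the ramp at about (284,212) with its blue face outward, about 63° steep, top edge at about z = 0.113. Next I push it from behind.

```bash
python3 -m handwheel '[[255,0.005,0.001,-0.0,0,0,0],[255,0.02,0.001,0.04,0,0,0],[255,0.03,0.001,0.08,0,0,0],[255,0.035,0.001,0.1,0,0,0],[255,0.038,0.001,0.103,0,0,0],[255,0.038,0.001,0.103,0,0,0]]'; python3 -c "
from h import *
st()"
```

```text
time_s: 8.22
position: [0.4938, -0.119, 0.0963]
ee_rot: [3.141, -0.0, 1.024]
wrist_force: [0.0, -0.6, -0.9]
width: 0.0003
grasp_force: 0.0
8.225 stand [-0.0395 -0.0007  0.0963] rot [ 1.7996e+02 -1.0000e-02  5.8680e+01] F [ 0.05 -0.56 -0.92] w 0.0003
```

```bash
python3 -m handwheel '[[255,0.006,0,0,0,0,0],[255,0.012,0,0,0,0,0],[255,0.018,0,0,0,0,0],[255,0.024,0,0,0,0,0],[255,0.03,0,0,0,0,0],[255,0.036,0,0,0,0,0],[255,0.042,0,0,0,0,0],[255,0.048,0,0,0,0,0],[255,0.054,0,0,0,0,0],[255,0.06,0,0,0,0,0]]'; python3 -c "
from h import *
st()"
```

```text
time_s: 9.48
position: [0.5245, -0.0677, 0.0957]
ee_rot: [-3.142, -0.0, 1.023]
wrist_force: [-0.2, -0.5, -0.1]
width: 0.0004
grasp_force: 0.0
9.475 stand [ 0.0203 -0.0001  0.0957] rot [-180.     -0.     58.63] F [-0.22 -0.47 -0.1 ] w 0.0004
```

```bash
python3 -m handwheel '[[255,0.006,0,0,0,0,0],[255,0.012,0,0,0,0,0],[255,0.018,0,0,0,0,0],[255,0.024,0,0,0,0,0],[255,0.03,0,0,0,0,0],[255,0.036,0,0,0,0,0],[255,0.036,0,0,0,0,0],[255,0.036,0,0,0,0,0]]'; python3 - <<'E'
from h import *
st();c=cap('scene');save(c,'s3.png')
E
```

```text
time_s: 10.48
position: [0.543, -0.0374, 0.0956]
ee_rot: [-3.141, 0.0, 1.023]
wrist_force: [-0.2, 0.6, -0.6]
width: 0.0005
grasp_force: 0.0
10.475 stand [ 0.0558 -0.      0.0956] rot [-1.7999e+02  1.0000e-02  5.8630e+01] F [-0.16  0.62 -0.57] w 0.0005
```

View pics/s3.png

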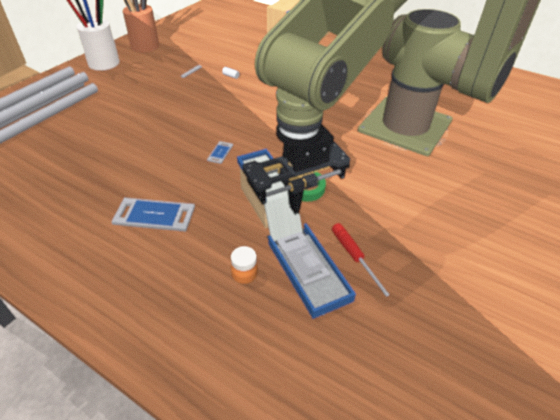

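The plate has fallen into the tray with its bare face up at about (305,262). I'll back off and measure it.

```bash
python3 -m handwheel '[[255,0,0,-0.04,0,0,0],[255,0,0,-0.09,0,0,0],[255,-0.04,0,-0.12,0,0,0],[255,-0.08,0,-0.12,0,0,0],[255,-0.1,0,-0.12,0,0,0],[255,-0.1,0,-0.12,0,0,0],[255,-0.1,0,-0.12,0,0,0]]'; python3 - <<'E'
from h import *
st();c,P=wp();save(c,'w4.png')
def ana(P):
    X,Y,Z=P[...,0],P[...,1],P[...,2]
    for x in np.arange(.04,.225,.01):
        k=(abs(X-x)<.005)&(abs(Y)<.025)&(Z<.05)&(Z>0);print(round(x,3),k.sum(),np.median(Z[k]).round(4) if k.any() else '',end=' | ')
    m=(Z>.0165)&(Z<.024)&(X>.045)&(X<.22)&(abs(Y)<.034)
    print('\nX',np.percentile(X[m],[1,99]).round(4),'Y',np.percentile(Y[m],[2,98]).round(4),cv2.minAreaRect((P[m][:,:2]*1000).astype(np.float32)))
ana(P);c=cap('scene');ana(stand(pts(c)))
E
```

```text
time_s: 11.4
position: [0.4911, -0.1224, 0.2156]
ee_rot: [-3.142, -0.0, 1.023]
wrist_force: [-0.2, -0.3, -0.1]
width: 0.0007
grasp_force: 0.0
11.4 stand [-0.0438 -0.0003  0.2156] rot [-1.800e+02 -2.000e-02  5.862e+01] F [-0.18 -0.34 -0.13] w 0.0007
0.04 395 0.0054 | 0.05 440 0.0047 | 0.06 421 0.0173 | 0.07 484 0.0178 | 0.08 457 0.0179 | 0.09 469 0.018 | 0.1 470 0.0179 | 0.11 498 0.0181 | 0.12 486 0.0179 | 0.13 517 0.018 | 0.14 542 0.018 | 0.15 341 0.018 | 0.16 0  | 0.17 0  | 0.18 0  | 0.19 0  | 0.2 0  | 0.21 0  | 0.22 0  | 
X [0.0521 0.1503] Y [-0.0324  0.022 ] ((101.05838012695312, 0.16977691650390625), (67.60962677001953, 100.00634765625), 89.94033813476562)
0.04 72 0.0094 | 0.05 69 0.0186 | 0.06 72 0.0178 | 0.07 85 0.0186 | 0.08 89 0.0186 | 0.09 87 0.0188 | 0.1 96 0.0188 | 0.11 93 0.0189 | 0.12 97 0.0189 | 0.13 97 0.0189 | 0.14 101 0.0189 | 0.15 129 0.0184 | 0.16 72 0.0183 | 0.17 149 0.0143 | 0.18 121 0.0129 | 0.19 124 0.013 | 0.2 120 0.0132 | 0.21 123 0.013 | 0.22 47 0.0134 | 
X [0.0498 0.2015] Y [-0.0328  0.0327] ((132.1341094970703, -0.1855926513671875), (67.75848388671875, 174.4213104248047), 89.71891784667969)
```

View pics/w4.png

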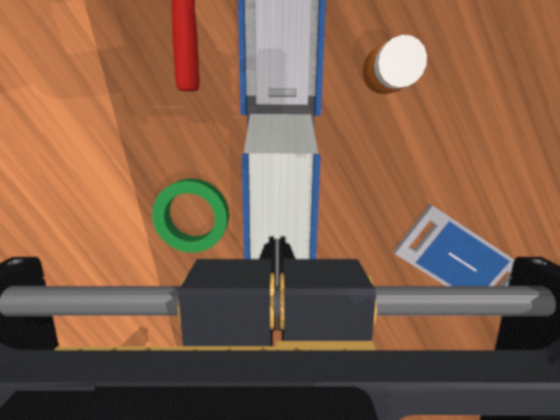

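The plate lies flat, bare face up and blue face down, spanning x ≈ 50 to 166 mm with its centre near 109 mm. Its front slot shows at (282,92), and the robot is clear of it.

```bash
python3 -c "
from h import *
print(job.hand_in())"
```

```text
the job is handed in; nothing more can be done
None
```

I handed the job in: the plate slid down, leaned on the ramp, and was tipped over. It now lies flat in the catch tray, blue face down, centred about 109 mm from the deck's edge; the robot is clear, and the tape roll, jar and screwdriver were not touched.

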